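# Pack the sampling carrier

## Task

Pack the grey sampling carrier: stand the three white bottles with labels (large, medium and small) and the little vial upright in its ring nests, each in the nest made for its size: the larger the thing, the wider its ring. The brown glass bottle and the squat white jar do not belong to the kit: leave them standing where they are.

Things in the scene. Friction and masses are not known exactly. Their poses are not given: they have to be found in the camera images.
- large_bottle: Largest white plastic bottle, wide ribbed cap; 62 mm diameter, 128 mm high (body straight up to about 90 mm, cap 48 mm diameter and 20 mm high), 0.25 to 0.4 kg. Origin: centre of its underside; z up along its axis; round, so its turn about z does not matter. Stands upright at the start.
- medium_bottle: Middle-sized white plastic bottle; 51 mm diameter, 108 mm high (body straight up to about 75 mm, cap 40 mm diameter and 18 mm high), about 0.22 kg. Origin: centre of its underside; z up along its axis; round, so its turn about z does not matter. Stands upright at the start.
- small_bottle: Smallest white plastic bottle; 39 mm diameter, 80 mm high (body straight up to about 53 mm, cap 31 mm diameter and 15 mm high), about 0.075 kg. Origin: centre of its underside; z up along its axis; round, so its turn about z does not matter. Stands upright at the start.
- vial: Small clear straight-sided vial with a white snap cap and white powder inside; 24 mm diameter, 47 mm high (glass up to 38 mm, cap above), about 0.02 kg. Origin: centre of its underside; z up along its axis; round, so its turn about z does not matter. Stands upright at the start.
- brown_bottle: Look-alike that stays: narrow-necked brown glass bottle, 56 mm diameter, 112 mm high, cap 32 mm diameter. Origin: centre of its underside; z up along its axis; round, so its turn about z does not matter. Stands upright at the start.
- squat_jar: Look-alike that stays: squat straight-sided white jar with no label, 40 mm diameter, 52 mm high. Origin: centre of its underside; z up along its axis; round, so its turn about z does not matter. Stands upright at the start.
- nest_xl: White ring fixed on the floor of the grey carrier tray, bore 76 mm, outside 86 mm, 8 mm high; the place for the large bottle. Origin: centre of the bore at the tray floor, 5 mm above the table, on which the thing comes to stand; z up. The tray's four rings stand in a 93 mm square in shuffled places. The tray is 200 mm square, its rim 14 mm above the table, and it may be turned up to 14 degrees.
- nest_l: White ring fixed on the floor of the grey carrier tray, bore 65 mm, outside 75 mm, 8 mm high; the place for the medium bottle. Origin: centre of the bore at the tray floor, 5 mm above the table, on which the thing comes to stand; z up. The tray's four rings stand in a 93 mm square in shuffled places. The tray is 200 mm square, its rim 14 mm above the table, and it may be turned up to 14 degrees.
- nest_m: White ring fixed on the floor of the grey carrier tray, bore 53 mm, outside 63 mm, 8 mm high; the place for the small bottle. Origin: centre of the bore at the tray floor, 5 mm above the table, on which the thing comes to stand; z up. The tray's four rings stand in a 93 mm square in shuffled places. The tray is 200 mm square, its rim 14 mm above the table, and it may be turned up to 14 degrees.
- nest_s: White ring fixed on the floor of the grey carrier tray, bore 39 mm, outside 49 mm, 8 mm high; the place for the vial. Origin: centre of the bore at the tray floor, 5 mm above the table, on which the thing comes to stand; z up. The tray's four rings stand in a 93 mm square in shuffled places. The tray is 200 mm square, its rim 14 mm above the table, and it may be turned up to 14 degrees.
Things that resemble listed ones, but are neither listed nor needed, are in the scene too. Leave any black or pink look-alike of the nest_s alone.

How it is judged:
At the end, for the whole second after the job is handed in: The large, medium and small bottle and the vial each stand at rest and upright (within 0.1 rad) on the tray floor (within 5 mm) inside their own ring, within 10 mm of its centre; the brown bottle and the squat jar stand upright within 25 mm of where they started (horizontal distance between large_bottle and nest_xl below 0.01 m and z of large_bottle in the frame of nest_xl between -0.005 and 0.005 m and angle between each of large_bottle, medium_bottle, small_bottle, vial, brown_bottle, squat_jar's own z axis and vertical below 0.1 rad and linear speed of each of large_bottle, medium_bottle, small_bottle, vial below 0.02 m/s and horizontal distance between medium_bottle and nest_l below 0.01 m and z of medium_bottle in the frame of nest_l between -0.005 and 0.005 m and horizontal distance between small_bottle and nest_m below 0.01 m and z of small_bottle in the frame of nest_m between -0.005 and 0.005 m and horizontal distance between vial and nest_s below 0.01 m and z of vial in the frame of nest_s between -0.005 and 0.005 m and distance of each of brown_bottle, squat_jar from where it was at the start of the episode below 0.025 m); the robot touches nothing.
It fails at once if the brown bottle was moved more than 25 mm or tipped over (distance of brown_bottle from where it was at the start of the episode above 0.025 m or angle between brown_bottle's own z axis and vertical above 0.4 rad).
It fails at once if the squat jar was moved more than 25 mm or tipped over (distance of squat_jar from where it was at the start of the episode above 0.025 m or angle between squat_jar's own z axis and vertical above 0.4 rad).
It also fails if it takes over 112 s, if anything falls off the work surface, if the arm or the gripper's body presses on something with over 40 N, if the wrist force passes 120 N, or if a joint passes its speed limit or range.

## Robot

A 6-joint arm with a two-finger parallel gripper is mounted at the origin on a cart in front of the work surface, level with it; the furniture and walls round the work are solid. World frame = base frame: x ahead of the robot, y to its left, z up, the work surface at z = 0. Lengths are in m, angles in rad, forces in N, time in s.
With the tool pointing down it reaches from about 0.275 to 0.85 m from the base axis. Payload 5.2 kg.
Tool frame: the origin (TCP) lies midway between the tips of the shut fingers; the grasp point (between the pads) lies 19 mm behind it; z points along the fingers, y is the direction in which the jaws open and shut (so a half turn about z gives the same grasp; the last joint's range is limited). The gripper opens to 85 mm and grips with 20 to 120 N. Pads are 22 mm wide; open, the fingers measure 114 mm over their backs; the gripper's body (76 mm by 85 mm) begins 54 mm behind the grasp point. The pads swing forward as they close: fully open they stand 13 mm farther back than shut.
Start: joints at [-1.338, 0.259, 1.535, -0, 1.348, -0.203], TCP at [0.232, -0.499, 0.231] pointing down, gripper open.
Joint ranges: [-3.14, 3.14], [-0.91, 2.08], [0.19, 2.58], [-1.22, 4.36], [0.22, 2.71], [-3.12, 3.12]. Speed limits (rad/s): [2.57, 2.57, 3.14, 3.14, 3.14, 3.14].

## Interface

Orientations are given as a rotation vector (axis times angle).
In Python, from workcell import manip, grip, snapshot, calibration, job gives the robot as it stands. The module is installed in compiled form; this text tells all that it offers. Calls block until the motion is done:
- manip.move_pose(position, orientation): joint-space move of the TCP to a pose.
- manip.servo_line(position, orientation=None, max_speed=0.15, force_limit=None): straight line of the TCP; orientation=None keeps the orientation; max_speed is the mean speed in m/s. With force_limit (N) it stops when the force on the tool has changed by that much, and returns True; else False.
- manip.set_joints(angles): joint-space move.
- grip(opening, newtons=None): finger opening in m; newtons is the grip in N (None keeps the last); returns when the fingers have stopped.
- manip.wait(seconds).
- manip.ik(position, orientation): joint angles nearest the present ones, or None.
- manip.state(): the state.
- snapshot(name): name is "scene" or "side" or "wrist"; returns (picture, depth): 384x512x3 uint8, red, green, blue; 384x512 float32, m along the optical axis (not along the pixel's ray), 0 where there is no reading.
- calibration(name): a dict with "intrinsics" (3x3 intrinsics, pixels), "dist" ([k1, k2, p1, p2, k3] as OpenCV has them; the pictures are not rectified), "R" (3x3) and "t" (3): a world point X has camera coordinates R X + t. Camera axes: x right, y down, z forward; pixel columns grow to the right and rows downward; lengths in m; the calibration is good to about 2 mm. A picture is of the moment at which its call begins: read the wrist's pose just before it. calibration takes no time and is no camera call; for the wrist camera it gives the pose at the moment of the call.
A pose or a line that the arm cannot do raises manip.IKError and nothing moves.
- job.sign_off(): hands the job in, once; it reports no verdict.
The state is a dict: "time_s": time; "joint_positions": joint angles; "qvel": joint speeds; "effort": joint torques, N m; "tcp_pos": TCP position; "tcp_rot": TCP orientation; "ft_force": force on the tool from outside, world axes, zero at the start; "ft_torque": the same for the moment, N m; "opening": finger opening in m.
Only numpy, scipy, OpenCV 4.12 (cv2) and the standard library are available. Lean on these libraries where they do the work, as an engineer would, in place of code of your own. Each camera call takes 0.05 s, during which the arm holds its last target.

## Working session

There is one attempt and no reset: what is moved stays moved. The work goes in short steps, each a Python script; the robot and the scene stay as the last script left them, time stands still between calls to the robot, and variables do not carry over. Pictures are saved under pics/ and viewed, and the job is handed in when it is done.

```bash
mkdir -p pics; python3 - <<'E'
from workcell import manip, grip, snapshot, calibration, job
import cv2, numpy as np
for n in ["scene","side","wrist"]:
    c=calibration(n); p,d=snapshot(n)
    np.savez(f"{n}0.npz",p=p,d=d,K=c["intrinsics"],dist=c["dist"],R=c["R"],t=c["t"])
    cv2.imwrite(f"pics/{n}0.png",p[:,:,::-1])
    print(n,np.round(-c["R"].T@c["t"],3),np.round(c["R"][2],2),np.round(c["intrinsics"][0,0]),c["dist"])
print(manip.state()["tcp_rot"],manip.state()["time_s"])
E
```

```text
scene [-0.064 -0.719  0.548] [ 0.54  0.72 -0.44] 462.0 [-0.02482545  0.          0.          0.          0.        ]
side [0.256 1.071 0.468] [ 0.31 -0.86 -0.4 ] 470.0 [0.01079833 0.         0.         0.         0.        ]
wrist [ 0.301 -0.466  0.373] [-0.27 -0.12 -0.95] 303.0 [-0.08301418  0.          0.          0.          0.        ]
[-3.06589944e+00 -6.78800712e-01  4.77660220e-05] 0.15
```

View pics/scene0.png

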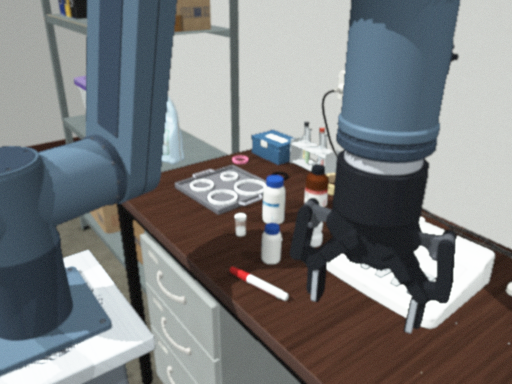

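View pics/side0.png

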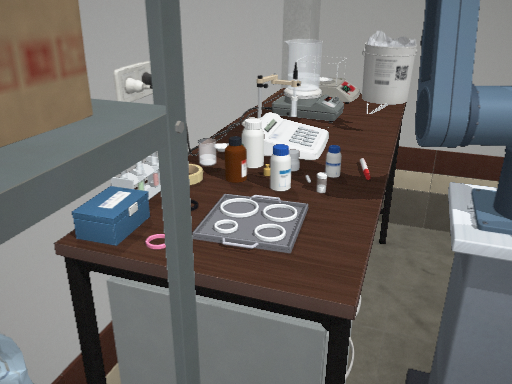

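View pics/wrist0.png

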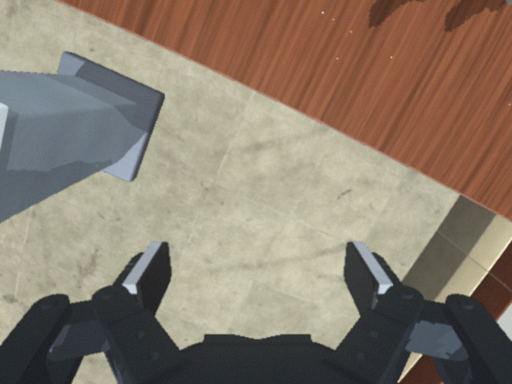

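The side picture shows the tray at about (250,222). The white-capped large bottle is at (254,142), brown at (236,160), the blue-capped bottles at (281,168) and (333,162), and the vial at (321,182). White squat things at (207,152) and (293,158) are ambiguous, so I'll enlarge there.

```bash
cat > h.py <<'E'
import cv2, numpy as np
def load(f): return dict(np.load(f))
def rays(s,uv):
    n=cv2.undistortPoints(np.array(uv,float).reshape(-1,1,2),s["K"],s["dist"]).reshape(-1,2)
    d=np.c_[n,np.ones(len(n))]@s["R"]; return -s["R"].T@s["t"],d
def onplane(s,uv,z):
    o,d=rays(s,uv); return o+d*((z-o[2])/d[:,2])[:,None]
def cloud(s):
    h,w=s["d"].shape; u,v=np.meshgrid(np.arange(w),np.arange(h))
    o,d=rays(s,np.stack([u,v],-1).reshape(-1,2))
    return (o+d*s["d"].reshape(-1,1)).reshape(h,w,3)
E
python3 - <<'E'
from h import *
s=load("side0.npz");P=cloud(s)
for u,v in [(254,150),(254,122),(236,165),(281,178),(281,149),(333,165),(333,150),(321,185),(321,176),(293,158),(207,155),(207,142),(267,170),(192,172),(155,241),(300,210),(240,160),(222,147),(194,205)]:
    print((u,v),np.round(P[v,u],3),s["p"][v,u])
im=s["p"][100:260,140:390,::-1]
cv2.imwrite("pics/sidecrop.png",cv2.resize(im,None,fx=3.2,fy=3.2,interpolation=cv2.INTER_CUBIC)[:600,:800])
E
```

```text
(254, 150) [ 0.656 -0.076  0.053] [220 221 219]
(254, 122) [ 0.657 -0.076  0.131] [246 247 247]
(236, 165) [0.665 0.037 0.048] [86 43 14]
(281, 178) [0.541 0.057 0.038] [223 224 223]
(281, 149) [0.546 0.046 0.107] [ 40  89 173]
(333, 165) [ 0.44  -0.079  0.036] [ 88 108 141]
(333, 150) [ 0.445 -0.089  0.073] [ 25  59 112]
(321, 185) [0.447 0.032 0.023] [177 181 180]
(321, 176) [0.449 0.033 0.046] [215 216 216]
(293, 158) [ 0.55  -0.09   0.038] [164 168 169]
(207, 155) [ 0.781 -0.041  0.035] [218 220 222]
(207, 142) [ 0.798 -0.079  0.058] [148 136 132]
(267, 170) [ 0.604 -0.03   0.018] [181 151  85]
(192, 172) [0.799 0.019 0.004] [129 111  88]
(155, 241) [0.707 0.37  0.   ] [67 44 33]
(300, 210) [0.469 0.149 0.006] [127 128 132]
(240, 160) [0.657 0.03  0.06 ] [91 44 15]
(222, 147) [ 0.799 -0.188  0.009] [244 245 244]
(194, 205) [0.706 0.199 0.002] [35 25 27]
```

View pics/sidecrop.png

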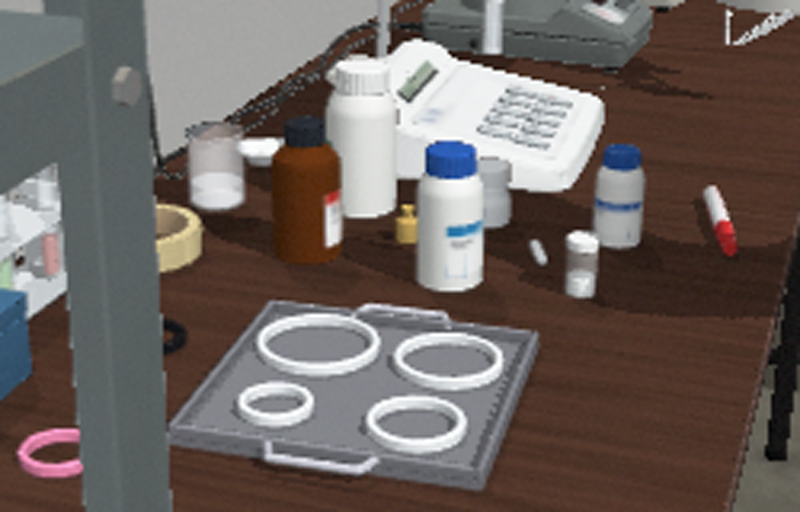

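```bash
cat >> h.py <<'E'
from scipy.spatial.transform import Rotation as Ro
def ori(yaw):  # tool down, tool x at angle yaw
    x=np.array([np.cos(yaw),np.sin(yaw),0]);z=np.array([0,0,-1.]);y=np.cross(z,x)
    return Ro.from_matrix(np.c_[x,y,z]).as_rotvec()
def shot(n,tag):
    from workcell import snapshot,calibration
    c=calibration(n); p,d=snapshot(n)
    s=dict(p=p,d=d,K=c["intrinsics"],dist=np.array(c["dist"]),R=c["R"],t=c["t"])
    np.savez(f"{tag}.npz",**s); cv2.imwrite(f"pics/{tag}.png",p[:,:,::-1]); return s
E
python3 - <<'E'
from workcell import manip
from h import *
st=manip.state()
manip.servo_line(st["tcp_pos"]+np.array([0,0,.12]),max_speed=.3)
manip.move_pose([.52,-.1,.37],ori(np.pi/2)); shot("wrist","w1")
print(manip.state()["joint_positions"])
manip.move_pose([.52,.10,.37],ori(np.pi/2)); shot("wrist","w2"); shot("scene","s2")
print(manip.state()["joint_positions"],manip.state()["time_s"],manip.state()["tcp_pos"])
E
```

```text
[-4.02574659e-01  1.66493405e-01  1.32140836e+00 -3.25370542e-04
  1.65399208e+00 -4.00747543e-01]
[-2.37455000e-02  1.66386392e-01  1.32126054e+00 -7.18649607e-04
  1.65393813e+00 -2.15439668e-02] 3.4583 [0.52041696 0.09821762 0.36990038]
```

View pics/w1.png

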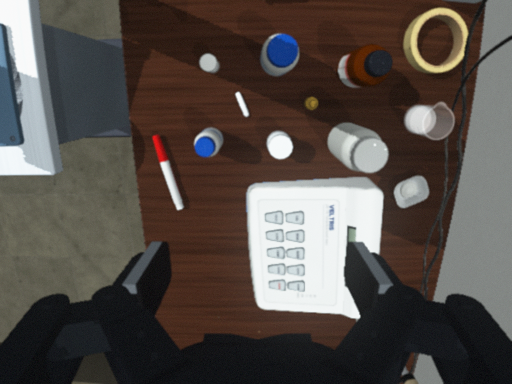

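View pics/w2.png

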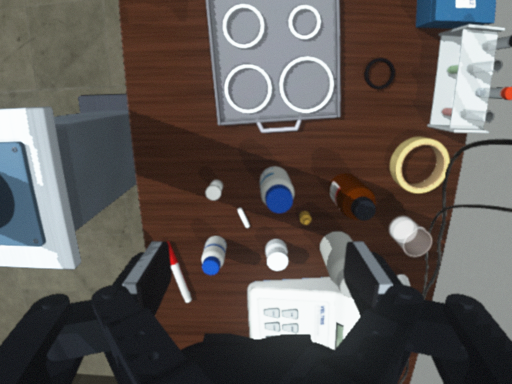

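w1 shows the vial at (209,63), medium at (280,53), small at (208,142), squat jar at (280,145), large at (362,148) and brown at (368,66). The jar has no label and is 52 mm high. w2 shows the rings at (244,25), (305,22), (248,88) and (306,84), with the black look-alike at (380,73) left alone. Next I measure these.

```bash
cat > meas.py <<'E'
from h import *
def top(s,uv,h,r,win=45):
    P=cloud(s); 
    c=onplane(s,[uv],h)[0]
    m=(np.hypot(P[...,0]-c[0],P[...,1]-c[1])<.045)&(np.abs(P[...,2]-h)<.006)&(s["d"]>0)
    n,l,st,ce=cv2.connectedComponentsWithStats(m.astype(np.uint8))
    k=1+np.argmax(st[1:,4]); v,u=np.nonzero(l==k)
    cn=cv2.findContours((l==k).astype(np.uint8),0,1)[0][0].reshape(-1,2)
    xy=onplane(s,cn,h)[:,:2]
    (x,y),R=cv2.minEnclosingCircle((xy*1000).astype(np.float32))
    return np.round([x,y,2*R],1),np.round(P[v,u].mean(0)*1000,1),len(v)
if __name__=="__main__":
    w1,w2=load("w1.npz"),load("w2.npz")
    for n,h,d,a,b in [("large",.128,48,(372,155),None),("medium",.108,40,(283,50),(279,198)),("small",.080,31,(206,146),(212,266)),("vial",.047,24,(208,63),(215,188)),("jar",.052,40,(280,145),(276,259)),("brown",.112,32,(378,64),(363,206))]:
        print(n,d,"w1",*top(w1,a,h,d)); 
        if b: print("   w2",*top(w2,b,h,d))
    p=w2["p"].astype(int); m=((p.min(2)>185)).astype(np.uint8)
    cs,hi=cv2.findContours(m,cv2.RETR_CCOMP,cv2.CHAIN_APPROX_NONE)
    for c,q in zip(cs,hi[0]):
        if cv2.contourArea(c)<250 or c[:,0,1].max()>120 or c[:,0,0].max()>345: continue
        xy=onplane(w2,c.reshape(-1,2),.013)[:,:2]*1000
        e=cv2.fitEllipse(xy.astype(np.float32)); print("hole" if q[3]>=0 else "outer",np.round(cv2.fitEllipse(c)[0]),np.round(e[0],1),np.round(e[1],1))
E
python3 meas.py
```

```text
large 48 w1 [ 666.5 -100.7   48.7] [ 666.5 -100.1  127.4] 973
medium 40 w1 [550.5  28.7  39.7] [550.6  28.7 107.3] 800
   w2 [551.2  30.8  39.6] [551.3  30.6 107.1] 564
small 31 w1 [444.  -97.1  29.8] [443.6 -97.3  79.1] 322
   w2 [443.5 -95.7  29.5] [443.1 -96.3  78.9] 222
vial 24 w1 [448.2  19.6  24.8] [448.2  19.9  46.3] 232
   w2 [449.   21.9  25.1] [448.7  21.6  46.2] 182
jar 40 w1 [ 554.8 -102.5   36.6] [ 555.  -102.5   51.5] 436
   w2 [ 554.4 -101.6   38.9] [ 554.8 -101.7   51.4] 309
brown 32 w1 [673.3  14.8  33.3] [673.8  15.1 111.2] 522
   w2 [673.5  16.7  33.6] [674.1  16.2 111. ] 367
outer [248.  88.] [504.9 182.9] [73.7 74.2]
hole [247.  88.] [504.8 183. ] [64.8 65.2]
outer [306.  84.] [597.4 189.2] [84.9 85.2]
hole [306.  84.] [597.3 189.2] [75.6 76. ]
outer [304.  21.] [591.1 281.8] [47.7 48.3]
hole [304.  21.] [591.1 281.8] [38.9 39. ]
outer [243.  25.] [498.5 275.5] [61.7 62.2]
hole [243.  26.] [498.5 275.4] [52.6 53.1]
```

```bash
cat > pp.py <<'E'
from h import *
from workcell import manip, grip
O=ori(np.pi/2)
def pick(xy,tz,opn,N,top):
    x,y=xy; hi=max(.2,top+.09)
    manip.servo_line([x,y,hi],O,max_speed=.25)
    grip(opn,N)
    manip.servo_line([x,y,tz+.05],max_speed=.15)
    manip.servo_line([x,y,tz],max_speed=.06); manip.wait(.2)
    s=manip.state(); print("at",np.round(s["tcp_pos"],4))
    grip(0,N); manip.wait(.2); print("open",manip.state()["opening"])
    manip.servo_line([x,y,tz+.15],max_speed=.15); print("open lifted",manip.state()["opening"],manip.state()["time_s"])
def place(xy,tz,opn):
    x,y=xy; z0=manip.state()["tcp_pos"][2]
    manip.servo_line([x,y,z0],max_speed=.2)
    manip.servo_line([x,y,tz+.03],max_speed=.12); manip.wait(.2)
    hit=manip.servo_line([x,y,tz+.0055],max_speed=.03,force_limit=6); manip.wait(.2)
    s=manip.state(); print("hit",hit,np.round(s["tcp_pos"],4))
    grip(opn); manip.wait(.2)
    manip.servo_line([x,y,max(tz+.14,.2)],max_speed=.15); print("t",manip.state()["time_s"],manip.state()["ft_force"])
E
python3 - <<'E'
from h import *
s=load("w2.npz"); cv2.imwrite("pics/crop2.png",cv2.resize(s["p"][0:280,190:440,::-1],None,fx=2.1,fy=2.1,interpolation=cv2.INTER_CUBIC))
P=cloud(s); print(P[310,265],P[285,300])
E
cat > /dev/null
```

```text
[ 0.53510135 -0.22178378  0.03405988] [ 0.60094282 -0.16951596  0.02742527]
```

View pics/crop2.png

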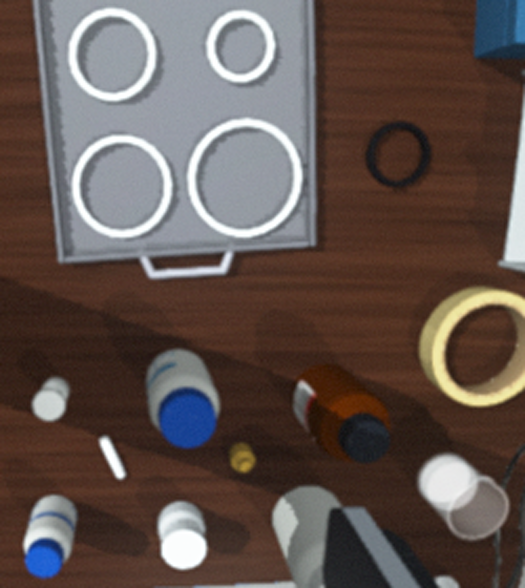

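The crop confirms that nest_s is the white ring in the tray, at (240,46) in the crop and (305,22) in w2. The black ring (398,155) lies on the table and the pink one is further off. The vial is the small clear one at (50,398), the jar is the unlabelled one at (182,535). I start with the vial.

```bash
python3 - <<'E'
from pp import *
pick((.4486,.0208),.011,.05,20,.047)
shot("wrist","w3")
place((.5911,.2818),.011,.045)
shot("wrist","w4"); shot("side","d4")
E
```

```text
at [0.4489 0.0208 0.0114]
open 0.022801041072486303
open lifted 0.023401104301097656 8.8083
hit False [0.5912 0.2818 0.0166]
t 14.9167 [-0.64192949 -0.29885548  0.41866872]
```

```bash
python3 -c "
import cv2,numpy as np
a=cv2.imread('pics/w4.png');b=cv2.imread('pics/d4.png')[120:270,160:360];b=cv2.resize(b,None,fx=2,fy=2)
a=cv2.resize(a,(400,300));cv2.imwrite('pics/c4.png',np.hstack([a,b]))"
```

```text
(no output)
```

View pics/c4.png

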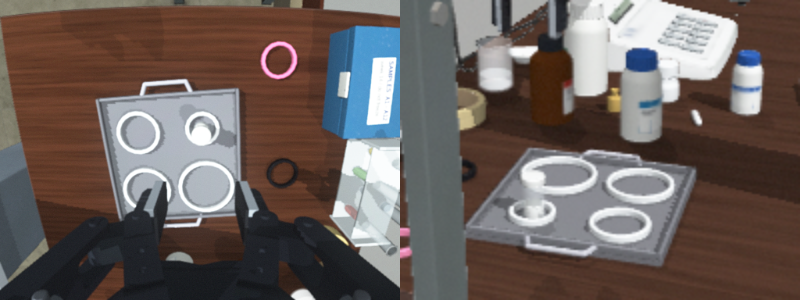

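The vial stands upright in the small ring, at (202,130) left and (532,195) right. Next the small and medium bottles.

```bash
python3 - <<'E'
from pp import *
pick((.4436,-.0962),.015,.065,25,.080)
place((.4985,.2755),.015,.06)
shot("wrist","w5")
pick((.551,.0298),.040,.080,40,.108)
place((.5049,.183),.040,.072)
shot("wrist","w6"); shot("side","d6")
a=cv2.resize(cv2.imread('pics/w6.png'),(400,300));b=cv2.resize(cv2.imread('pics/d6.png')[120:270,160:360],None,fx=2,fy=2)
cv2.imwrite('pics/c6.png',np.hstack([a,b]))
E
```

```text
at [ 0.4439 -0.0963  0.0154]
open 0.03809562681391938
open lifted 0.037863269064542245 21.0583
hit True [0.498  0.2753 0.0203]
t 27.3167 [ 0.49427959 -0.17136783 -0.1560438 ]
at [0.5513 0.0298 0.0404]
open 0.04969035528445492
open lifted 0.049858509602449363 32.6583
hit True [0.5044 0.1829 0.0455]
t 37.6667 [-0.55704548  0.92340301 -0.52763399]
```

View pics/c6.png

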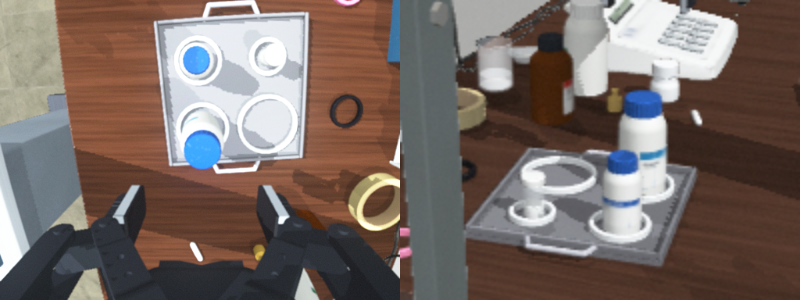

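Both stand in their rings: small cap at (197,60), medium at (203,148). Now the large bottle.

```bash
python3 - <<'E'
from pp import *
pick((.6665,-.0995),.059,.085,50,.128)
place((.5973,.1892),.059,.076)
st=manip.state()["tcp_pos"]
manip.servo_line([.52,.05,.37],max_speed=.25); manip.wait(.3)
shot("wrist","w7"); shot("side","d7")
a=cv2.resize(cv2.imread('pics/w7.png'),(400,300));b=cv2.resize(cv2.imread('pics/d7.png')[120:270,160:360],None,fx=2,fy=2)
cv2.imwrite('pics/c7.png',np.hstack([a,b])); print(manip.state()["time_s"])
E
```

```text
at [ 0.6668 -0.0996  0.0596]
open 0.060159006857559635
open lifted 0.060126462952122824 43.2667
hit True [0.5969 0.1892 0.0648]
t 48.775 [-0.35860274 -0.8594165  -0.0309997 ]
50.2583
```

View pics/c7.png

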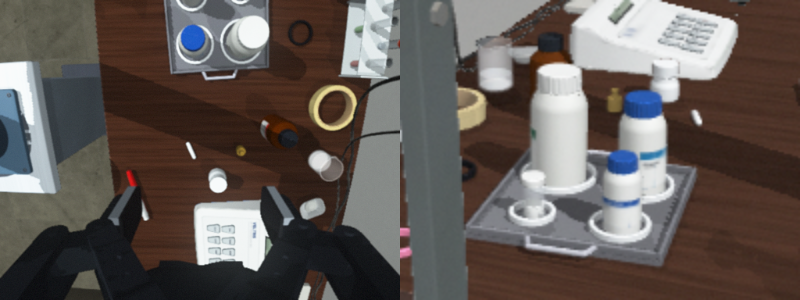

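All four stand in the tray; the brown bottle (280,130) and the jar (217,180) look unmoved. I take one overhead look and measure again.

```bash
python3 - <<'E'
from workcell import manip
from meas import *
manip.servo_line([.52,.17,.40],max_speed=.25); manip.wait(.4); w=shot("wrist","w8"); w7=load("w7.npz")
C=dict(large=(597.3,189.2,.133),medium=(504.9,183,.113),small=(498.5,275.5,.085),vial=(591.1,281.8,.052),jar=(554.6,-102,.052),brown=(673.5,16,.112))
for n,(x,y,h) in C.items():
    s=w7 if n in("jar","brown") else w
    uv=cv2.projectPoints(np.array([[x/1e3,y/1e3,h]]),cv2.Rodrigues(s["R"])[0],s["t"],s["K"],s["dist"])[0].reshape(2)
    r=top(s,uv,h,0); print(n,r,"offset",np.round(r[0][:2]-[x,y],1))
E
```

```text
large (array([595.6, 188. ,  47.3]), array([595.7, 188.2, 132.4]), 925) offset [-1.7 -1.2]
medium (array([505.4, 183.5,  39.2]), array([505.4, 183.3, 112.1]), 591) offset [0.5 0.5]
small (array([498.6, 272.7,  28.9]), array([498.6, 273.1,  84.3]), 325) offset [ 0.1 -2.8]
vial (array([589.8, 281.3,  25.7]), array([589.9, 281.3,  51.5]), 234) offset [-1.3 -0.5]
jar (array([ 554.4, -101.5,   38.3]), array([ 554.8, -101.4,   51.3]), 342) offset [-0.2  0.5]
brown (array([673.4,  17.3,  33.8]), array([674.1,  16.7, 110.9]), 409) offset [-0.1  1.3]
```

View pics/w8.png

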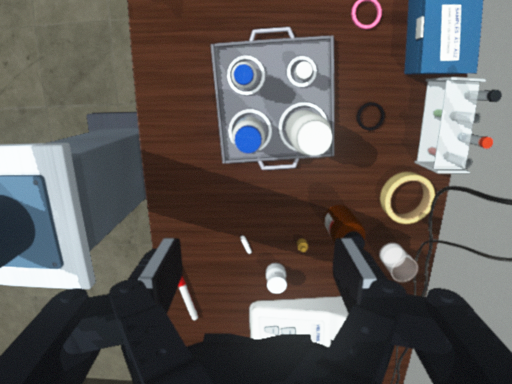

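All four are in their own rings, with cap tops at (315,138), (248,138), (243,75) and (303,70) and heights matching the tray floor plus their size.

```bash
python3 -c "
from workcell import job,manip
manip.wait(.3);print(job.sign_off(),manip.state()['time_s'])"
```

```text
the job is handed in; nothing more can be done
the job is handed in; nothing more can be done
```

The carrier is packed and the job is handed in. The arm placed the vial, small, medium and large bottle, in that order, each in its own ring. The last clock reading before the final check look was about 50 s, against the 112 s limit.

The last overhead check, made with the gripper well clear, gave:

| Thing | Distance from its mark | Limit |
|---|---|---|
| large bottle | 2.1 mm from nest centre | 10 mm |
| medium bottle | 0.7 mm from nest centre | 10 mm |
| small bottle | 2.8 mm from nest centre | 10 mm |
| vial | 1.4 mm from nest centre | 10 mm |
| brown bottle | 1.3 mm from its start | 25 mm |
| squat jar | 0.5 mm from its start | 25 mm |

- **Heights:** the tops of the four packed things were within 1 mm of tray floor plus their own height. That fits them standing upright, though I did not measure tilt directly.
- **Ring positions:** the distances use the ring centres measured before packing. I did not measure the rings again afterwards, but the tray looked unmoved in the pictures.
- **Failed checks:** none failed. The only disagreement was about 2 mm between the first two wrist views, which is within the calibration error.

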